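# Feed a specimen plate and hold the contact probe on its ring

## Task

Pull the feeder's sprung lever through its full stroke so that it pushes the specimen plate out from under the roof to the front stop, and ease the lever slowly back to rest without letting it fly. Then take the spring-tipped probe from its leaning stand and hold it upright with its tip inside the engraved ring on the plate, pressed lightly so that the sprung tip is about half in. Finish while still holding the probe there, and leave the things standing around where they are.

Things in the scene. Friction and masses are not known exactly. Their poses are not given: they have to be found in the camera images.
- feeder: Fixed feeder: grey base 190 (x) x 90 x 30 mm high. Origin: centre of its underside; front is -x. Plate channel along x on top, front stop's inner face at x = -80 mm; stop and guides 8 mm high. White roof (top 59 mm up) over x = -25 to 97, y = +-42 mm; on it a clear magazine (x = 24 to 86, y = +-25 mm, top 89 mm up). In front of the roof the channel is open above.
- feed_lever (a joint): Lever bar swinging level about an upright pivot at the feeder's +y side, passing under the roof to a grip post on the -y side. 0 = at rest (grip to the rear); 0.68 rad = full stroke, grip pulled to the front (-x), clockwise from above. Return spring: 1 N at the grip at rest, 5 N at full stroke; let go, it slams back. Its pin pushes the plate to 2 mm from the stop; the plate stays there.
- lever_grip (a point): Centre of the top face of the lever's grip post: an upright black cylinder, 20 mm diameter, reaching from 49 mm above the work surface up to this point at 102 mm; free to hold from above. It moves with the lever on a circle of radius 190 mm around point lever_pivot.
- lever_pivot (a point): Point on the lever's upright pivot axis, 50 mm above the work surface, at x = +25, y = +85 mm of the feeder. Its axes are the feeder's.
- plate: Loose white ceramic specimen plate, 70 (x, along the channel) x 36 x 10 mm thick, 60 g. Origin: centre of its underside, which lies 30 mm above the work surface in the feeder's channel. At the start it is under the roof, its origin near x = +15 mm of the feeder; fully fed its origin is near x = -43 mm.
- spot (a point): Centre of the engraved ring (dark line, inner diameter 14 mm, outer 17.6 mm) on the plate's top face, 15 mm from the plate's centre towards its front (-x) end; 40 mm above the work surface.
- stand: Fixed probe stand: dark steel foot 130 x 90 x 12 mm, two cheeks and a grey sleeve block 50 x 50 x 40 mm (40 mm along its bore; bore 24 mm). Origin: centre of the foot's underside. The bore leans 0.4 rad (23 degrees) from upright, its top towards the stand's -x, the robot's side; the bore's top mouth is about 105 mm above the work surface.
- probe: Loose white pen-shaped probe, 0.1 kg: barrel 20 mm diameter, 135 mm long. Origin: centre of the barrel's lower (tip) end; +z along the barrel to its upper end. Steel collar, 32 mm diameter, at z = 60 to 66 mm, rests on the sleeve's mouth; hold the barrel above it (z = 66 to 135 mm). It leans with the stand's bore; draw it out along its own axis by 100 mm.
- probe_tip (a joint): How far the sprung steel tip (8 mm diameter, round end) is pushed into the barrel: 0 = fully out, standing 30 mm out of the barrel; 0.014 m = fully in. Spring 280 N/m: about 0.6 N starts it moving, 2.5 N half in (0.007 m), 4.5 N at the limit.
- tip_end (a point): End of the probe's round tip, on the barrel's axis, 30 mm below the barrel's lower end (probe z = -30 mm) when fully out.
- pump_bottle: Bystander: mint-green pump bottle 60 x 85 x 183 mm, origin under its centre.
- slide_box: Bystander: open cardboard box 90 x 100 x 28 mm, origin under its centre.
- cap: Bystander: small blue cap, 40 mm diameter, 18 mm high, origin under its centre.
- cube_case: Bystander: small clear case 30 x 30 x 22 mm, origin under its centre.
Things that resemble listed ones, but are neither listed nor needed, are in the scene too. What is shaped like the stand but yellow is not meant. Of the things that look like the probe, the smaller one is meant.

How it is judged:
On the way, in this order (a step that is already met when the one before it is completed fails the run):
1. the lever is pulled through its full stroke (value of joint feed_lever above 0.62 rad), for 0.1 s.
2. the lever is back at rest and the plate is fed to the window (value of joint feed_lever below 0.06 rad and x of plate in the frame of feeder below -0.036 m), for 0.2 s.
3. the probe is drawn out of its stand (distance between probe and stand above 0.12 m and contact force between the fingers and probe above 1 N), for 0.2 s.
At the end, for the whole second after the job is handed in: The gripper holds the probe upright (10 degrees), its tip within 7 mm of the ring's centre, pushed in 3 to 11.5 mm by the plate alone (0.7 to 6 N); the plate lies in its channel within about 9 mm of the stop; the lever is at rest (below 0.06 rad) (all of step 2 and z of plate in the frame of feeder below 0.034 m and horizontal distance between tip_end and spot below 0.007 m and angle between probe's own z axis and vertical below 0.17 rad and height (world z) of probe above 0.055 m and value of joint probe_tip between 0.003 and 0.0115 m and contact force between probe and plate between 0.7 and 6 N and contact force between the fingers and probe above 1 N and contact force between probe and feeder below 0.3 N and linear speed of probe below 0.02 m/s); the arm keeps its last pose, push and grip.
It fails at once if the lever is let fly back (faster than 1.2 rad/s) (velocity of joint feed_lever below -1.2 rad/s).
It fails at once if the probe is rammed onto the plate (over 15 N) (contact force between probe and plate above 15 N).
It fails at once if a bystander is moved more than 30 mm (distance of any of pump_bottle, slide_box, cap, cube_case from where it was at the start of the episode above 0.03 m).
It also fails if it takes over 51 s, if anything falls off the work surface, if the arm or the gripper's body presses on something with over 40 N, if the wrist force passes 120 N, or if a joint passes its speed limit or range.

## Robot

A 6-joint arm with a two-finger parallel gripper is mounted at the origin on the work surface. World frame = base frame: x ahead of the robot, y to its left, z up, the work surface at z = 0. Lengths are in m, angles in rad, forces in N, time in s.
With the tool pointing down it reaches from about 0.35 to 0.85 m from the base axis. Payload 8.1 kg.
Tool frame: the origin (TCP) lies on the mounting face of the last link; the fingertips stand 186 mm ahead of it and the grasp point (between the pads) lies 167 mm ahead of it; z points along the fingers, y is the line along which they close (so a half turn about z gives the same grasp; the last joint's range is limited). The gripper opens to 93 mm and grips with 3 to 60 N. Pads are 15 mm wide; open, the fingers measure 128 mm over their backs; the gripper's body (75 mm by 188 mm) begins 65 mm behind the grasp point.
Start: joints at [-1.216, 0.13, 1.488, -0, 1.523, -0.085], TCP at [0.255, -0.543, 0.405] pointing down, gripper open.
Joint ranges: [-2.96, 2.96], [-0.89, 2.26], [0.02, 2.5], [-1.34, 4.48], [0, 2.73], [-2.66, 2.66]. Speed limits (rad/s): [2.39, 2.39, 2.79, 3.14, 3.14, 3.14].

## Interface

Orientations are given as a rotation vector (axis times angle).
In Python, from plant import read_state, read_camera, camera_params, close_job gives the robot as it stands. The module is installed in compiled form; this text tells all that it offers.
- The arm moves only by the tool servo_tool, never from a script. Its argument "increments" is a list of rows, each an object with "slide": the shift along the tool's x, y, z in mm, a list of three; "dr": the turn, a rotation vector about the tool's x, y, z in rad, a list of three; "jaw": the closure, from 0 (fully open) to 1 (shut). In form: [{"slide": [x, y, z], "dr": [ax, ay, az], "jaw": jaw}, ...]. A call has 1 to 20 rows; each row is the pose to reach, as a shift and turn from the pose commanded when the call began, along the tool's axes at that moment; what a row does not reach only later rows make up. A row lasts 1/10 s, in which the tool goes at most 50 mm and 8.59 degrees, less where a joint would pass 70% of its speed; a pose out of reach is approached as far as the arm can. A call with a gripper value outside its range is refused whole. The fingers move at their own pace and stop on an object; "force" is the grip in N (left out, the last holds). Time passes only in rows, so rows that repeat a pose let the fingers close. It gives the time, the measured TCP pose, the force, the opening and the grip force at its end, in the units of the state.
- read_state(): the state, without advancing time (a new reading comes with each control period).
- read_camera(name): name is "side" or "top" or "wrist"; returns (picture, depth): 384x512x3 uint8, red, green, blue; 384x512 float32, m along the optical axis (not along the pixel's ray), 0 where there is no reading.
- camera_params(name): a dict with "fx", "fy", "cx", "cy" (pixels), "rvec" (rotation vector, rad) and "tvec" (3), from world to camera coordinates, as OpenCV has them. Camera axes: x right, y down, z forward; pixel columns grow to the right and rows downward; lengths in m; the calibration is good to about 2 mm. A picture is of the moment at which its call begins: read the wrist's pose just before it. camera_params takes no time and is no camera call; for the wrist camera it gives the pose at the moment of the call.
- close_job(): hands the job in; it is judged then, once.
The state is a dict: "t": time; "q": joint angles; "dq": joint speeds; "joint_torque": joint torques, N m; "tool_pos": TCP position; "orientation": TCP orientation; "force": force on the tool from outside, world axes, zero at the start; "wrist_torque": the same for the moment, N m; "opening": finger opening in m; "gripper_force": force on a finger pad.
Only numpy, scipy, OpenCV 4.12 (cv2) and the standard library are available. Lean on these libraries where they do the work, as an engineer would, in place of code of your own. Each camera call takes 0.05 s, during which the arm holds its last target. There are 200 camera calls.

## Working session

There is one attempt and no reset: what is moved stays moved. The work goes in short steps, Python scripts to look and compute and a tool call to move; the robot and the scene stay as the last step left them, time stands still between calls to the robot, and variables do not carry over. Pictures are saved under pics/ and viewed, at most 10 in all, crops included, and the job is handed in when it is done.

Besides the shell and the picture viewer there is one more tool, called as name([rows], argument=value, ...), one row to a line, values as JSON. servo_tool: Moves the arm, as the interface text tells. Its arguments: {"type":"object","properties":{"increments":{"type":"array"},"force":{"type":"number"}},"required":["increments"]}

```bash
mkdir -p pics; python3 - <<'E'
from plant import *
import cv2,numpy as np
s=read_state();print({k:np.round(v,3) for k,v in s.items()})
for n in("top","side"):
    p,d=read_camera(n);np.savez(f"{n}0.npz",p=p,d=d);cv2.imwrite(f"pics/{n}0.png",cv2.cvtColor(p,cv2.COLOR_RGB2BGR));c=camera_params(n)
    R=cv2.Rodrigues(np.array(c["rvec"]))[0];print(n,c,-R.T@np.array(c["tvec"]))
E
```

```text
{'t': np.float64(0.0), 'q': array([-1.216,  0.131,  1.489,  0.   ,  1.523, -0.085]), 'dq': array([ 0.001,  0.   , -0.   ,  0.   ,  0.001, -0.   ]), 'joint_torque': array([-2.0000e-03, -5.5984e+01, -4.9176e+01,  7.7000e-02,  3.5000e-02,
       -0.0000e+00]), 'tool_pos': array([ 0.255, -0.543,  0.404]), 'orientation': array([-3.064, -0.685,  0.   ]), 'force': array([1.091, 0.208, 0.266]), 'wrist_torque': array([0.003, 0.002, 0.   ]), 'gripper_force': np.float64(0.0), 'opening': np.float64(0.094)}
top {'fx': 474.23910734008626, 'fy': 474.23910734008626, 'cx': 250.90206300508424, 'cy': 200.20968446877495, 'rvec': array([ 2.15427825, -2.21185869,  0.09875095]), 'tvec': array([-0.00998879,  0.51916707,  1.41967045])} [ 0.40045131 -0.01040981  1.45761064]
side {'fx': 463.41994411866665, 'fy': 463.41994411866665, 'cx': 264.60794898180353, 'cy': 191.8983182467681, 'rvec': array([ 0.80547424, -2.65580112,  0.93421546]), 'tvec': array([0.42487709, 0.27349362, 1.08338573])} [0.07212179 0.61750346 1.0210445 ]
```

View pics/top0.png

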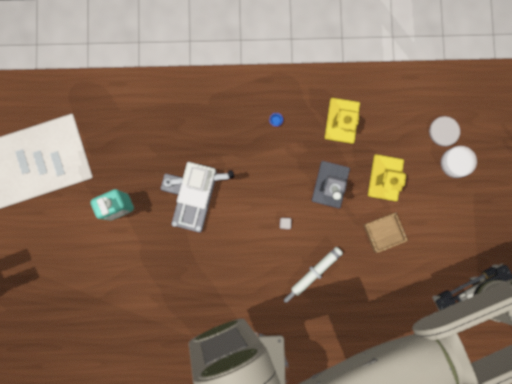

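View pics/side0.png

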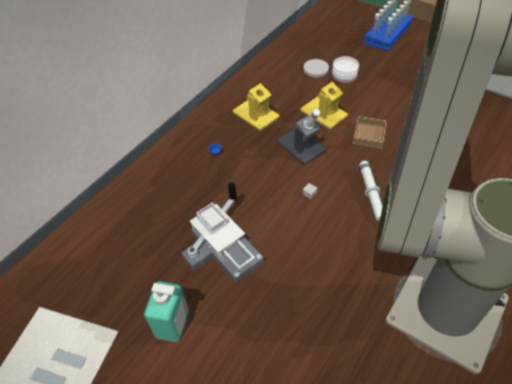

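The top view shows the feeder at (193,196) with its front toward the robot, the grip at (231,175) and the dark stand with the small probe at (331,188). The large lookalike probe lies at (315,272), and two yellow stands are on the right. Next I'll measure in 3D.

```bash
cat > h.py <<'E'
from plant import *
import cv2,numpy as np
def cam(n):
    c=camera_params(n);R=cv2.Rodrigues(np.array(c["rvec"]))[0];return c,R,np.array(c["tvec"])
def cloud(n,d,C=None):
    c,R,t=C or cam(n);v,u=np.mgrid[:384,:512]
    P=np.stack([(u-c["cx"])/c["fx"]*d,(v-c["cy"])/c["fy"]*d,d],-1);return (P-t)@R
def ray(n,uv,z,C=None):
    c,R,t=C or cam(n);uv=np.atleast_2d(np.array(uv,float))
    r=np.c_[(uv[:,0]-c["cx"])/c["fx"],(uv[:,1]-c["cy"])/c["fy"],np.ones(len(uv))]@R;o=-R.T@t
    return o+r*((z-o[2])/r[:,2])[:,None]
E
python3 - <<'E'
from h import *
a=np.load("top0.npz");p,d=a["p"],a["d"];X=cloud("top",d)
print("table z",np.median(X[230:260,220:260,2]))
hsv=cv2.cvtColor(p,cv2.COLOR_RGB2HSV)
def box(m,z,name):
    k,l,st,_=cv2.connectedComponentsWithStats(m.astype(np.uint8));i=1+st[1:,4].argmax()
    c=max(cv2.findContours((l==i).astype(np.uint8),0,2)[0],key=cv2.contourArea)[:,0]
    w=ray("top",c,z)[:,:2].astype(np.float32);r=cv2.minAreaRect(w);print(name,st[i],np.round(r[0],4),np.round(r[1],4),r[2]);
    return l==i
def reg(u0,v0,u1,v1):
    m=np.zeros((384,512),bool);m[v0:v1,u0:u1]=1;return m
F=reg(155,150,245,240)
box(F&(X[...,2]>.05)&(hsv[...,2]>190)&(hsv[...,1]<50),.059,"roof")
box(F&(hsv[...,1]<70)&(X[...,2]>.02)&(X[...,2]<.07),.03,"feeder")
g=reg(224,165,245,185)&(X[...,2]>.08);print("grip",g.sum(),X[g].mean(0),X[g].max(0),X[g].min(0))
m=box(reg(224,165,245,185)&(hsv[...,2]<45),.102,"grip")
S=reg(308,155,352,212)
m=box(S&(hsv[...,1]<90)&(hsv[...,2]<110)&(X[...,2]>.004),.012,"foot")
for z0,z1 in((.09,.12),(.12,.15),(.15,.17),(.17,.2),(.2,.25)):
    g=S&(X[...,2]>z0)&(X[...,2]<z1)
    if g.any():print(z0,g.sum(),X[g].mean(0))
E=lambda a,f:cv2.resize(cv2.cvtColor(a,cv2.COLOR_RGB2BGR),None,fx=f,fy=f,interpolation=cv2.INTER_CUBIC)
q=np.load("side0.npz")["p"]
top=np.hstack([E(p[150:240,155:245],4),E(p[150:240,300:390],4)])
bot=np.hstack([E(q[180:280,180:270],4)[:240],E(q[90:180,270:360],4)[:240]])
cv2.imwrite("pics/z.png",np.vstack([top,bot])[:600])
E
```

```text
table z 0.0002955510766979654
roof [ 176  163   41   46 1133] [0.5646 0.1428] [0.1123 0.1219] 73.6767578125
feeder [ 161  163   69   69 1938] [0.5343 0.1573] [0.193  0.1956] 73.47057342529297
grip 44 [0.59109198 0.03526883 0.1001164 ] [0.60130155 0.04421177 0.10742578] [0.58214521 0.02643581 0.08292916]
grip [231 174   3   4   9] [0.5849 0.0296] [0.0058 0.0087] 88.6700439453125
foot [312 161  37  48 716] [ 0.5626 -0.2691] [0.0926 0.1315] 74.4000473022461
0.09 296 [ 0.54760119 -0.26054705  0.10617729]
0.12 25 [ 0.538656   -0.25817338  0.13325841]
0.15 22 [ 0.52129057 -0.25321346  0.16199142]
0.17 40 [ 0.51422683 -0.25431588  0.1744328 ]
```

View pics/z.png

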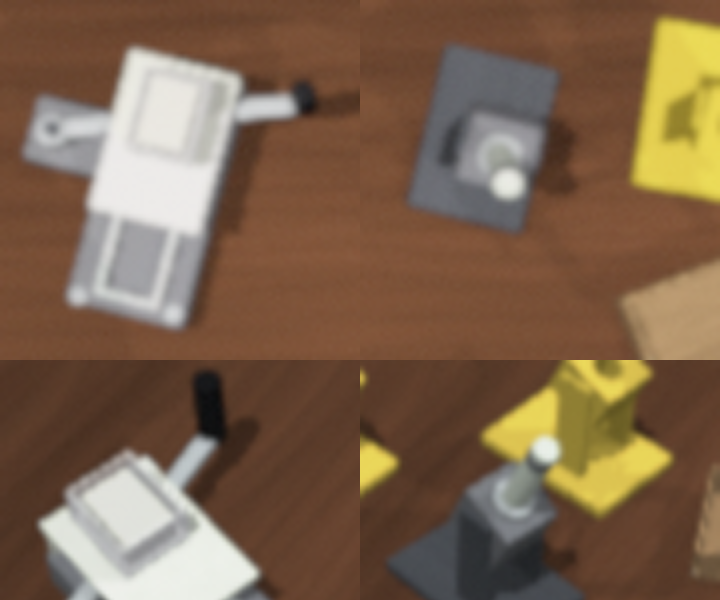

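The enlarged crops show the lever bar running from the pivot (left) under the roof to the black grip (right). The small probe leans toward the robot in the dark stand. Next: a wrist-camera close look for precision.

```bash
cat >> h.py <<'E'
from scipy.spatial.transform import Rotation as Ro
def down(psi,tilt_axis=None): # tool pointing down, y heading psi
    y=np.array([np.cos(psi),np.sin(psi),0]);z=np.array([0,0,-1.]);return np.c_[np.cross(y,z),y,z]
def delta(pos,R,p0=None,R0=None):
    s=read_state();p0=s["tool_pos"] if p0 is None else p0;R0=Ro.from_rotvec(s["orientation"]).as_matrix() if R0 is None else R0
    print("slide mm",np.round(1000*R0.T@(np.array(pos)-p0),1),"dr",np.round(Ro.from_matrix(R0.T@R).as_rotvec(),4))
E
python3 - <<'E'
from h import *
s=read_state();R0=Ro.from_rotvec(s["orientation"]).as_matrix()
c,R,t=cam("wrist");o=-R.T@t
print(c["fx"],c["cx"],c["cy"],"cam in tool",R0.T@(o-s["tool_pos"]),"axes\n",np.round(R0.T@R.T,3))
a=np.load("top0.npz");X=cloud("top",a["d"])
g=np.zeros((384,512),bool);g[165:185,224:245]=1;g&=X[...,2]>.097
print("grip top",g.sum(),X[g].mean(0),X[g].min(0),X[g].max(0))
psi=np.deg2rad(-16)
delta([.50,-.22,.40],down(psi)); delta([.55,.08,.40],down(psi),np.array([.5,-.22,.4]),down(psi))
E
```

```text
317.4213567845901 259.9679810553015 196.39479340120397 cam in tool [0.06542278 0.00013581 0.01964788] axes
 [[ 0.001 -0.971 -0.239]
 [ 1.     0.001  0.001]
 [-0.001 -0.239  0.971]]
grip top 36 [0.59242626 0.03516316 0.10218147] [0.58337077 0.02643581 0.0978872 ] [0.60130155 0.04394932 0.10742578]
slide mm [ 358.7 -187.9    4.2] dr [-1.400e-03 -8.000e-04 -8.518e-01]
slide mm [302.2 -34.6   0. ] dr [0. 0. 0.]
```

servo_tool([
  {"slide": [40,-21,0],"dr": [0,0,-0.09],"jaw": 0},
  {"slide": [80,-42,1],"dr": [0,0,-0.19],"jaw": 0},
  {"slide": [120,-63,1],"dr": [0,0,-0.28],"jaw": 0},
  {"slide": [160,-84,2],"dr": [0,0,-0.38],"jaw": 0},
  {"slide": [200,-105,2],"dr": [0,0,-0.47],"jaw": 0},
  {"slide": [240,-125,3],"dr": [0,0,-0.57],"jaw": 0},
  {"slide": [280,-146,3],"dr": [0,0,-0.66],"jaw": 0},
  {"slide": [320,-167,4],"dr": [0,0,-0.76],"jaw": 0},
  {"slide": [359,-188,4],"dr": [0,0,-0.85],"jaw": 0},
  {"slide": [359,-188,4],"dr": [0,0,-0.85],"jaw": 0},
  {"slide": [359,-188,4],"dr": [0,0,-0.85],"jaw": 0},
])

```text
t: 1.2
tool_pos: [0.5006, -0.219, 0.4002]
orientation: [-2.508, -1.89, 0.001]
force: [-0.4, -0.2, 0.7]
opening: 0.0929
gripper_force: 0.0
```

```bash
cat > look.py <<'E'
from h import *
import sys
s=read_state();C=cam("wrist");p,d=read_camera("wrist");n=sys.argv[1]
np.savez(n+".npz",p=p,d=d,R=C[1],t=C[2]);cv2.imwrite(f"pics/{n}.png",cv2.cvtColor(p,cv2.COLOR_RGB2BGR));print(s["t"],s["tool_pos"],s["orientation"])
E
python3 look.py w1
```

```text
1.2 [ 0.50057951 -0.21904854  0.40020802] [-2.50837122e+00 -1.89021223e+00  1.21022637e-03]
```

View pics/w1.png

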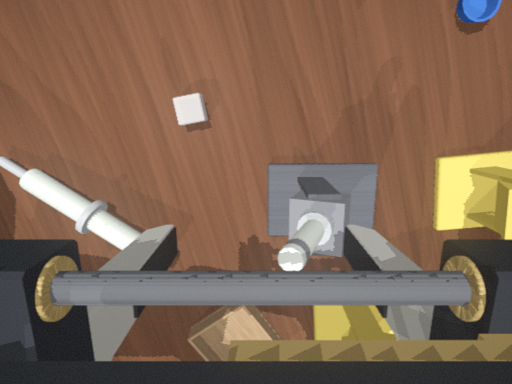

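servo_tool([
  {"slide": [40,-5,0],"dr": [0,0,0],"jaw": 0},
  {"slide": [80,-10,0],"dr": [0,0,0],"jaw": 0},
  {"slide": [120,-15,0],"dr": [0,0,0],"jaw": 0},
  {"slide": [160,-20,0],"dr": [0,0,0],"jaw": 0},
  {"slide": [200,-25,0],"dr": [0,0,0],"jaw": 0},
  {"slide": [240,-30,0],"dr": [0,0,0],"jaw": 0},
  {"slide": [260,-35,0],"dr": [0,0,0],"jaw": 0},
  {"slide": [260,-35,0],"dr": [0,0,0],"jaw": 0},
  {"slide": [260,-35,0],"dr": [0,0,0],"jaw": 0},
])

```text
t: 2.15
tool_pos: [0.5387, 0.0383, 0.4006]
orientation: [2.511, 1.887, -0.001]
force: [-0.9, -0.7, -0.8]
opening: 0.0929
gripper_force: 0.0
```

```bash
python3 look.py w2
```

```text
2.15 [0.53866961 0.03832505 0.40062107] [ 2.51146383e+00  1.88671020e+00 -9.87409890e-04]
```

View pics/w2.png

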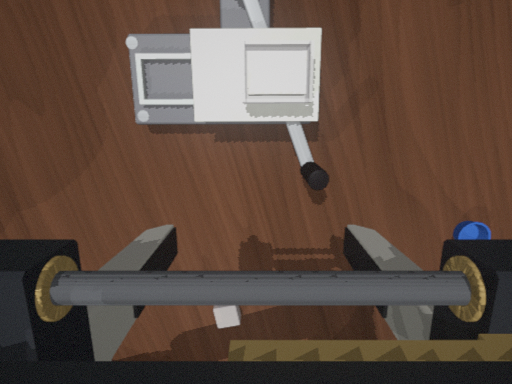

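w1 shows the stand foot at (322,200), the probe collar at (315,229) and the probe's top end at (291,258). w2 shows the roof at (193..320, 29..122), the feeder's front on the left and the grip top at (317,179).

```bash
python3 - <<'E'
from h import *
def load(n):
    a=np.load(n+".npz");C=(camera_params("wrist"),a["R"],a["t"]);return a["p"],a["d"],C,cloud("wrist",a["d"],C)
def cont(m,C,z,name):
    k,l,st,_=cv2.connectedComponentsWithStats(m.astype(np.uint8));i=1+st[1:,4].argmax()
    c=max(cv2.findContours((l==i).astype(np.uint8),0,2)[0],key=cv2.contourArea)[:,0]
    w=ray("wrist",c,z,C)[:,:2].astype(np.float32);r=cv2.minAreaRect(w);print(name,st[i],np.round(r[0],4),np.round(r[1],4),round(r[2],2));return l==i
p,d,C,X=load("w2");hsv=cv2.cvtColor(p,cv2.COLOR_RGB2HSV);z=X[...,2];v,u=np.mgrid[:384,:512];U=v<228
print("table",np.median(z[150:200,100:200]))
r=U&(z>.054)&(z<.066)&(hsv[...,2]>150)&(u<325)
r[(v>130)]=0
rz=np.median(z[r]);print("roof z",rz);w=X[r][:,:2].astype(np.float32);q=cv2.minAreaRect(w);print("roof cloud",q)
cont(r,C,.059,"roof ray")
# base left part (front) at z .03-.038
b=U&(z>.022)&(z<.05)&(u<192)&(u>110)&(v<140);cont(b,C,.03,"front base")
g=U&(z>.094)&(z<.115)&(u>295)&(u<335)&(v>155)&(v<195);print("grip",g.sum(),X[g].mean(0));cont(g,C,.102,"grip")
p,d,C,X=load("w1");z=X[...,2];hsv=cv2.cvtColor(p,cv2.COLOR_RGB2HSV);I=(u>255)&(u<385)&(v>150)&(v<268)
f=I&(z>.006)&(z<.02);cont(f|(I&(z>.006)&(v<265)),C,.012,"foot(all)")
print(cv2.minAreaRect(X[f][:,:2].astype(np.float32)))
pr=I&(z>.112);P=X[pr]
for a,bb in((.112,.12),(.12,.13),(.13,.14),(.14,.15),(.15,.16),(.16,.168),(.168,.172),(.172,.185)):
    k=P[(P[:,2]>a)&(P[:,2]<bb)]
    if len(k):print(a,len(k),k.mean(0))
s=I&(z>.085)&(z<.112)
print("sleeve",cv2.minAreaRect(X[s][:,:2].astype(np.float32)))
E
```

```text
table 0.00026113924185833855
roof z 0.059454162916828195
roof cloud ((0.5633141398429871, 0.13981029391288757), (0.08406074345111847, 0.12225763499736786), 74.00574493408203)
roof ray [ 190   28  131   94 7360] [0.5631 0.1397] [0.0836 0.1219] 73.91
front base [ 125   34   67   91 5454] [0.4672 0.1665] [0.0887 0.0655] 73.91
grip 398 [0.59107491 0.03632492 0.10213889]
grip [306 168  23  23 398] [0.5909 0.0361] [0.0191 0.0201] 47.65
foot(all) [  266   163   119   102 10486] [ 0.5656 -0.2891] [0.128  0.1494] 74.06
((0.5623582005500793, -0.2682555019855499), (0.08846165984869003, 0.12969300150871277), 74.60209655761719)
0.112 904 [ 0.55368495 -0.26503957  0.11436232]
0.12 116 [ 0.5377307  -0.25547714  0.12499241]
0.13 119 [ 0.53374989 -0.25461973  0.13510593]
0.14 137 [ 0.52953271 -0.25318559  0.14469611]
0.15 157 [ 0.52587858 -0.25219319  0.15486169]
0.16 134 [ 0.5213185  -0.25017323  0.16439788]
0.168 128 [ 0.5155895  -0.25112507  0.17049811]
0.172 490 [ 0.51398985 -0.25330161  0.17496536]
sleeve ((0.5457687377929688, -0.2645878791809082), (0.061123088002204895, 0.0587814599275589), 74.06897735595703)
```

```bash
python3 - <<'E'
from h import *
th=np.deg2rad(4.5);delta([.591,.0362,.247],down(th))
R0=down(th);pv=np.array([.5761,.2245]);a0=np.arctan2(.0362-.2245,.591-.5761);p0=np.array([.591,.0362]);r=np.linalg.norm(p0-pv)
print(r,np.rad2deg(a0))
for k in range(1,18):
    a=.67*k/17;p=pv+r*np.array([np.cos(a0-a),np.sin(a0-a)]);dd=np.r_[p-p0,0];print(np.round(1000*R0.T@dd,1)[:2],round(a,3))
E
```

```text
slide mm [ 13.   50.7 153.6] dr [-2.000e-04  7.000e-04 -3.615e-01]
0.18888859150303386 -85.47566661448971
[ 0.1 -7.4] 0.039
[  0.6 -14.9] 0.079
[  1.3 -22.3] 0.118
[  2.3 -29.7] 0.158
[  3.6 -37. ] 0.197
[  5.2 -44.3] 0.236
[  7.1 -51.5] 0.276
[  9.3 -58.6] 0.315
[ 11.7 -65.6] 0.355
[ 14.5 -72.5] 0.394
[ 17.4 -79.4] 0.434
[ 20.7 -86. ] 0.473
[ 24.2 -92.6] 0.512
[ 28. -99.] 0.552
[  32.  -105.3] 0.591
[  36.3 -111.4] 0.631
[  40.8 -117.3] 0.67
```

servo_tool([
  {"slide": [13,25,10],"dr": [0,0,-0.13],"jaw": 0},
  {"slide": [13,51,20],"dr": [0,0,-0.25],"jaw": 0},
  {"slide": [13,51,50],"dr": [0,0,-0.36],"jaw": 0},
  {"slide": [13,51,85],"dr": [0,0,-0.36],"jaw": 0},
  {"slide": [13,51,120],"dr": [0,0,-0.36],"jaw": 0},
  {"slide": [13,51,145],"dr": [0,0,-0.36],"jaw": 0},
  {"slide": [13,51,154],"dr": [0,0,-0.36],"jaw": 0},
  {"slide": [13,51,154],"dr": [0,0,-0.36],"jaw": 0},
  {"slide": [13,51,154],"dr": [0,0,-0.36],"jaw": 0.5},
  {"slide": [13,51,154],"dr": [0,0,-0.36],"jaw": 0.7},
  {"slide": [13,51,154],"dr": [0,0,-0.36],"jaw": 1},
  {"slide": [13,51,154],"dr": [0,0,-0.36],"jaw": 1},
  {"slide": [13,51,154],"dr": [0,0,-0.36],"jaw": 1},
  {"slide": [13,51,154],"dr": [0,0,-0.36],"jaw": 1},
  {"slide": [13,51,154],"dr": [0,0,-0.36],"jaw": 1},
], force=25)

```text
t: 3.7
tool_pos: [0.5913, 0.038, 0.2467]
orientation: [-2.132, -2.308, 0.0]
force: [0.1, -0.5, 0.7]
opening: 0.0417
gripper_force: 0.0
```

servo_tool([
  {"slide": [0,0,0],"dr": [0,0,0],"jaw": 1},
  {"slide": [0,0,0],"dr": [0,0,0],"jaw": 1},
  {"slide": [0,0,0],"dr": [0,0,0],"jaw": 1},
  {"slide": [0,0,0],"dr": [0,0,0],"jaw": 1},
  {"slide": [0,0,0],"dr": [0,0,0],"jaw": 1},
])

```text
t: 4.2
tool_pos: [0.5914, 0.0379, 0.2467]
orientation: [2.132, 2.307, 0.0]
force: [1.4, -0.5, -0.6]
opening: 0.0195
gripper_force: 25.0
```

Gripped (opening 19.5 mm). Now the pull along the arc.

servo_tool([
  {"slide": [0.1,-7.4,0],"dr": [0,0,0.039],"jaw": 1},
  {"slide": [0.6,-14.9,0],"dr": [0,0,0.079],"jaw": 1},
  {"slide": [1.3,-22.3,0],"dr": [0,0,0.118],"jaw": 1},
  {"slide": [2.3,-29.7,0],"dr": [0,0,0.158],"jaw": 1},
  {"slide": [3.6,-37,0],"dr": [0,0,0.197],"jaw": 1},
  {"slide": [5.2,-44.3,0],"dr": [0,0,0.236],"jaw": 1},
  {"slide": [7.1,-51.5,0],"dr": [0,0,0.276],"jaw": 1},
  {"slide": [9.3,-58.6,0],"dr": [0,0,0.315],"jaw": 1},
  {"slide": [11.7,-65.6,0],"dr": [0,0,0.355],"jaw": 1},
  {"slide": [14.5,-72.5,0],"dr": [0,0,0.394],"jaw": 1},
  {"slide": [17.4,-79.4,0],"dr": [0,0,0.434],"jaw": 1},
  {"slide": [20.7,-86,0],"dr": [0,0,0.473],"jaw": 1},
  {"slide": [24.2,-92.6,0],"dr": [0,0,0.512],"jaw": 1},
  {"slide": [28,-99,0],"dr": [0,0,0.552],"jaw": 1},
  {"slide": [32,-105.3,0],"dr": [0,0,0.591],"jaw": 1},
  {"slide": [36.3,-111.4,0],"dr": [0,0,0.631],"jaw": 1},
  {"slide": [40.8,-117.3,0],"dr": [0,0,0.67],"jaw": 1},
  {"slide": [40.8,-117.3,0],"dr": [0,0,0.67],"jaw": 1},
  {"slide": [40.8,-117.3,0],"dr": [0,0,0.67],"jaw": 1},
])

```text
t: 6.1
tool_pos: [0.4715, 0.0693, 0.2467]
orientation: [2.771, 1.48, 0.002]
force: [5.4, 0.0, -6.4]
opening: 0.0195
gripper_force: 25.0
```

```bash
python3 - <<'E'
from h import *
s=read_state();p=s["tool_pos"][:2]-[.5761,.2245];print(np.round(s["force"],1),s["opening"],"lever",np.deg2rad(-85.48)-np.arctan2(p[1],p[0]),np.hypot(*p))
t=np.linspace(.67,0,21)[1:]
R0=down(np.deg2rad(4.5)-.67);a0=np.deg2rad(-85.48);r=.1889
f=lambda a:np.r_[r*np.cos(a0-a),r*np.sin(a0-a),0]
for a in t:print(np.round(1000*R0.T@(f(a)-f(.67)),1)[:2].tolist(),round(a-.67,3))
p,d=read_camera("side");cv2.imwrite("pics/s2.png",cv2.resize(cv2.cvtColor(p,cv2.COLOR_RGB2BGR)[170:300,150:300],None,fx=4,fy=4))
E
```

```text
[ 5.4  0.  -6.4] 0.01954326438291132 lever 0.6722361908852927 0.18715982204574622
[0.1, 6.3] -0.033
[0.4, 12.6] -0.067
[1.0, 19.0] -0.101
[1.7, 25.2] -0.134
[2.7, 31.5] -0.167
[3.8, 37.7] -0.201
[5.2, 43.9] -0.235
[6.8, 50.0] -0.268
[8.5, 56.1] -0.302
[10.5, 62.1] -0.335
[12.7, 68.0] -0.369
[15.1, 73.9] -0.402
[17.7, 79.7] -0.436
[20.4, 85.4] -0.469
[23.4, 91.0] -0.503
[26.5, 96.5] -0.536
[29.8, 101.8] -0.57
[33.4, 107.1] -0.603
[37.0, 112.3] -0.637
[40.9, 117.3] -0.67
```

View pics/s2.png

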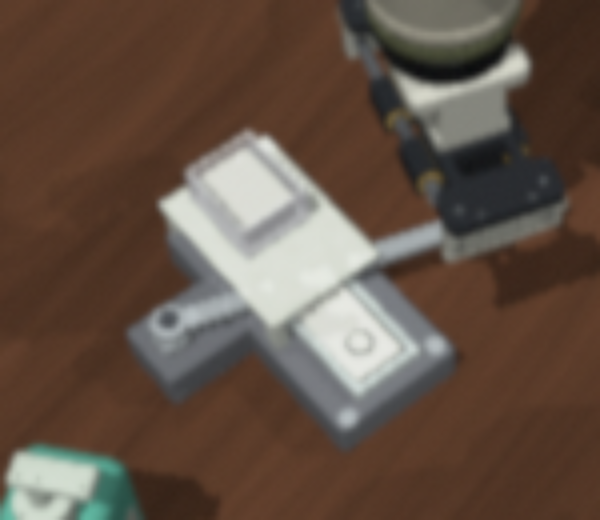

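The plate is out at the front, ring visible at about (360,343) in the crop. I'll ease the lever back over 2 s.

servo_tool([
  {"slide": [0.1,6.3,0],"dr": [0,0,-0.033],"jaw": 1},
  {"slide": [0.4,12.6,0],"dr": [0,0,-0.067],"jaw": 1},
  {"slide": [1,19,0],"dr": [0,0,-0.101],"jaw": 1},
  {"slide": [1.7,25.2,0],"dr": [0,0,-0.134],"jaw": 1},
  {"slide": [2.7,31.5,0],"dr": [0,0,-0.167],"jaw": 1},
  {"slide": [3.8,37.7,0],"dr": [0,0,-0.201],"jaw": 1},
  {"slide": [5.2,43.9,0],"dr": [0,0,-0.235],"jaw": 1},
  {"slide": [6.8,50,0],"dr": [0,0,-0.268],"jaw": 1},
  {"slide": [8.5,56.1,0],"dr": [0,0,-0.302],"jaw": 1},
  {"slide": [10.5,62.1,0],"dr": [0,0,-0.335],"jaw": 1},
  {"slide": [12.7,68,0],"dr": [0,0,-0.369],"jaw": 1},
  {"slide": [15.1,73.9,0],"dr": [0,0,-0.402],"jaw": 1},
  {"slide": [17.7,79.7,0],"dr": [0,0,-0.436],"jaw": 1},
  {"slide": [20.4,85.4,0],"dr": [0,0,-0.469],"jaw": 1},
  {"slide": [23.4,91,0],"dr": [0,0,-0.503],"jaw": 1},
  {"slide": [26.5,96.5,0],"dr": [0,0,-0.536],"jaw": 1},
  {"slide": [29.8,101.8,0],"dr": [0,0,-0.57],"jaw": 1},
  {"slide": [33.4,107.1,0],"dr": [0,0,-0.603],"jaw": 1},
  {"slide": [37,112.3,0],"dr": [0,0,-0.637],"jaw": 1},
  {"slide": [40.9,117.3,0],"dr": [0,0,-0.67],"jaw": 1},
])

```text
t: 8.15
tool_pos: [0.5917, 0.0379, 0.2467]
orientation: [-2.129, -2.31, 0.0]
force: [0.9, 0.7, -0.6]
opening: 0.0197
gripper_force: 25.0
```

servo_tool([
  {"slide": [0,0,0],"dr": [0,0,0],"jaw": 1},
  {"slide": [0,0,0],"dr": [0,0,0],"jaw": 1},
])

```text
t: 8.35
tool_pos: [0.5915, 0.0379, 0.2467]
orientation: [-2.132, -2.307, -0.0]
force: [1.2, 0.3, -1.4]
opening: 0.0192
gripper_force: 25.0
```

servo_tool([
  {"slide": [0,0,0],"dr": [0,0,0],"jaw": 0.7},
  {"slide": [0,0,0],"dr": [0,0,0],"jaw": 0.5},
  {"slide": [0,0,0],"dr": [0,0,0],"jaw": 0.3},
  {"slide": [0,0,0],"dr": [0,0,0],"jaw": 0},
  {"slide": [0,0,0],"dr": [0,0,0],"jaw": 0},
  {"slide": [0,0,0],"dr": [0,0,0],"jaw": 0},
  {"slide": [0,0,-10],"dr": [0,0,0],"jaw": 0},
  {"slide": [0,0,-30],"dr": [0,0,0.1],"jaw": 0},
  {"slide": [0,-20,-70],"dr": [0,0,0.2],"jaw": 0},
  {"slide": [0,-40,-110],"dr": [0,0,0.3],"jaw": 0},
  {"slide": [0,-50,-150],"dr": [0,0,0.36],"jaw": 0},
  {"slide": [0,-50,-150],"dr": [0,0,0.36],"jaw": 0},
  {"slide": [0,-50,-150],"dr": [0,0,0.36],"jaw": 0},
])

```text
t: 9.65
tool_pos: [0.5418, 0.034, 0.3991]
orientation: [2.508, 1.888, 0.005]
force: [0.8, 0.3, -1.6]
opening: 0.0932
gripper_force: 0.0
```

```bash
python3 look.py w3; python3 - <<'E'
from h import *
s=read_state();print(s["opening"])
a=np.load("w3.npz");C=(camera_params("wrist"),a["R"],a["t"]);p=a["p"];X=cloud("wrist",a["d"],C);z=X[...,2]
v,u=np.mgrid[:384,:512]
g=(z>.094)&(z<.11)&(v<230)&(u>280)&(u<420);print("grip",g.sum(),X[g].mean(0))
g=cv2.cvtColor(p,cv2.COLOR_RGB2GRAY)
R=C[1];q=R@np.array([.4729,.1657,.04])+C[2];uv=q[:2]/q[2]*C[0]["fx"]+[C[0]["cx"],C[0]["cy"]];print("expected ring px",uv)
x,y=map(int,uv);cv2.imwrite("pics/w3c.png",cv2.resize(p[max(0,y-60):y+60,max(0,x-70):x+70,::-1],None,fx=4,fy=4,interpolation=cv2.INTER_CUBIC))
b=(g<150)&(z>.036)&(z<.044)
for c in cv2.findContours(cv2.adaptiveThreshold(g,255,0,1,15,8),cv2.RETR_LIST,2)[0]:
    c=c[:,0]
    if len(c)<12:continue
    w=ray("wrist",c,.04,C)[:,:2]
    (cx,cy),r=cv2.minEnclosingCircle(w.astype(np.float32))
    if .005<r<.013 and np.hypot(cx-.473,cy-.166)<.03:print("ring cand",cx,cy,r,w.mean(0))
E
```

```text
9.65 [0.54178729 0.0339804  0.39906568] [2.50803317 1.88753865 0.00516268]
0.09301145717220449
grip 398 [0.59114539 0.03632212 0.10217797]
expected ring px [156.33665634  75.2594839 ]
ring cand 0.4731462001800537 0.16735541820526123 0.007679499685764313 [0.47297256 0.16970115]
ring cand 0.473059743642807 0.16695119440555573 0.009334081783890724 [0.47260757 0.16734408]
```

View pics/w3c.png

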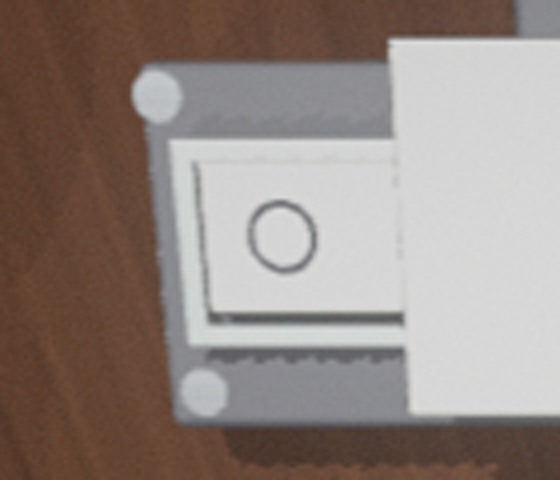

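```bash
python3 - <<'E'
from h import *
a=np.array([-.375,.1055,.921]);a/=np.linalg.norm(a);y=np.array([.887,-.2496,.389]);y-=a*(a@y);y/=np.linalg.norm(y)
R=np.c_[np.cross(y,-a),y,-a];g=np.array([.5241,-.2563,.1491])
delta(g+a*.247,R)
E
```

```text
slide mm [-284.4  -32.6   20.5] dr [-0.3992  0.0011 -0.006 ]
```

servo_tool([
  {"slide": [-40,-4,0],"dr": [-0.06,0,0],"jaw": 0},
  {"slide": [-80,-9,0],"dr": [-0.12,0,0],"jaw": 0},
  {"slide": [-120,-14,0],"dr": [-0.18,0,0],"jaw": 0},
  {"slide": [-160,-18,0],"dr": [-0.24,0,0],"jaw": 0},
  {"slide": [-200,-23,5],"dr": [-0.3,0,0],"jaw": 0},
  {"slide": [-240,-28,10],"dr": [-0.35,0,0],"jaw": 0},
  {"slide": [-275,-32,18],"dr": [-0.4,0,-0.006],"jaw": 0},
  {"slide": [-284.4,-32.6,20.5],"dr": [-0.4,0,-0.006],"jaw": 0},
  {"slide": [-284.4,-32.6,20.5],"dr": [-0.4,0,-0.006],"jaw": 0},
  {"slide": [-284.4,-32.6,20.5],"dr": [-0.4,0,-0.006],"jaw": 0},
])

```text
t: 10.7
tool_pos: [0.4316, -0.2297, 0.3755]
orientation: [2.236, 1.692, 0.341]
force: [0.6, 0.4, 0.2]
opening: 0.0932
gripper_force: 0.0
```

```bash
python3 look.py w4; python3 - <<'E'
from h import *
a=np.array([-.375,.1055,.921]);a/=np.linalg.norm(a);y=np.array([.887,-.2496,.389]);y-=a*(a@y);y/=np.linalg.norm(y)
R=np.c_[np.cross(y,-a),y,-a];g=np.array([.5241,-.2563,.1491])
delta(g+a*.167,R)
b=np.load("w4.npz");C=(camera_params("wrist"),b["R"],b["t"]);X=cloud("wrist",b["d"],C);q=(X-(g+a*.027))@np.c_[R[:,0],R[:,1],a]  # disc-centred coords
m=(abs(q[...,2])<.004)&(np.hypot(q[...,0],q[...,1])<.03)&(b["d"]>0);print("disc",m.sum(),q[m].mean(0),q[m].min(0),q[m].max(0))
for l in(-.015,-.03,-.045):
    m=(abs(q[...,2]-l)<.006)&(np.hypot(q[...,0],q[...,1])<.03)&(b["d"]>0);print(l,m.sum(),q[m].mean(0),q[m].min(0),q[m].max(0)) if m.any() else None
E
```

```text
10.7 [ 0.43160038 -0.22969563  0.3754857 ] [2.23642252 1.69226342 0.34100372]
slide mm [-0.9  0.2 79.3] dr [-0.0016  0.0003  0.0003]
disc 689 [-0.00095793 -0.00158692  0.00114384] [-0.01146725 -0.01139737 -0.00398449] [0.00817564 0.00783964 0.00324154]
-0.015 98 [ 0.00622548 -0.00169289 -0.0146889 ] [ 0.00062462 -0.01136502 -0.02091362] [ 0.00836591  0.00817533 -0.00901062]
-0.03 98 [ 0.00587253 -0.00160792 -0.02967493] [-0.00129827 -0.01140841 -0.03583871] [ 0.00803152  0.00817997 -0.02400331]
-0.045 80 [ 0.00581035 -0.00136671 -0.04484154] [-0.0009071  -0.01129353 -0.05077746] [ 0.0080217   0.00801511 -0.03914776]
```

View pics/w4.png

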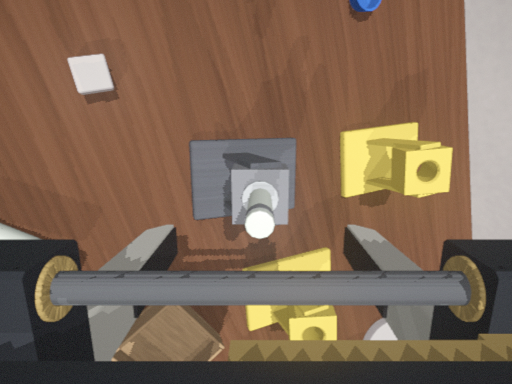

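The probe at (260,222) lies along the tool axis and is centred within 2 mm. I'll descend and grip.

servo_tool([
  {"slide": [-2.5,-1.4,20],"dr": [0,0,0],"jaw": 0},
  {"slide": [-2.5,-1.4,40],"dr": [0,0,0],"jaw": 0},
  {"slide": [-2.5,-1.4,60],"dr": [0,0,0],"jaw": 0.2},
  {"slide": [-2.5,-1.4,72],"dr": [0,0,0],"jaw": 0.4},
  {"slide": [-2.5,-1.4,79],"dr": [0,0,0],"jaw": 0.5},
  {"slide": [-2.5,-1.4,79],"dr": [0,0,0],"jaw": 0.6},
  {"slide": [-2.5,-1.4,79],"dr": [0,0,0],"jaw": 1},
  {"slide": [-2.5,-1.4,79],"dr": [0,0,0],"jaw": 1},
  {"slide": [-2.5,-1.4,79],"dr": [0,0,0],"jaw": 1},
  {"slide": [-2.5,-1.4,79],"dr": [0,0,0],"jaw": 1},
  {"slide": [-2.5,-1.4,79],"dr": [0,0,0],"jaw": 1},
  {"slide": [-2.5,-1.4,79],"dr": [0,0,0],"jaw": 1},
  {"slide": [-2.5,-1.4,79],"dr": [0,0,0],"jaw": 1},
], force=25)

```text
t: 12.05
tool_pos: [0.459, -0.2408, 0.3031]
orientation: [2.234, 1.691, 0.341]
force: [-1.3, 0.3, 1.6]
opening: 0.0198
gripper_force: 25.0
```

servo_tool([
  {"slide": [0,0,-6],"dr": [0,0,0],"jaw": 1},
  {"slide": [0,0,-16],"dr": [0,0,0],"jaw": 1},
  {"slide": [0,0,-30],"dr": [0,0,0],"jaw": 1},
  {"slide": [0,0,-45],"dr": [0,0,0],"jaw": 1},
  {"slide": [0,0,-60],"dr": [0,0,0],"jaw": 1},
  {"slide": [0,0,-75],"dr": [0,0,0],"jaw": 1},
  {"slide": [0,0,-90],"dr": [0,0,0],"jaw": 1},
  {"slide": [0,0,-105],"dr": [0,0,0],"jaw": 1},
  {"slide": [0,0,-118],"dr": [0,0,0],"jaw": 1},
  {"slide": [0,0,-125],"dr": [0,0,0],"jaw": 1},
  {"slide": [0,0,-125],"dr": [0,0,0],"jaw": 1},
  {"slide": [0,0,-125],"dr": [0,0,0],"jaw": 1},
  {"slide": [0,0,-125],"dr": [0,0,0],"jaw": 1},
])

```text
t: 13.35
tool_pos: [0.4122, -0.2273, 0.4171]
orientation: [2.235, 1.692, 0.341]
force: [-0.3, 1.0, -1.3]
opening: 0.0198
gripper_force: 25.0
```

```bash
python3 - <<'E'
from h import *
s=read_state();print(s["tool_pos"],s["force"],s["opening"])
psi=np.deg2rad(-16)
# grasp at probe z~107 -> tcp height for tip 40mm above plate: .04+.03+.107+.167+.04
delta([.4731,.167,.385],down(psi))
E
```

```text
[ 0.41215218 -0.2272744   0.41710581] [-0.3281966   0.99377063 -1.30777421] 0.019751407329489275
slide mm [396.  -57.   10.6] dr [ 3.986e-01 -3.000e-04  4.200e-03]
```

servo_tool([
  {"slide": [20,-3,-5],"dr": [0,0,0],"jaw": 1},
  {"slide": [55,-8,-10],"dr": [0.05,0,0],"jaw": 1},
  {"slide": [90,-13,-15],"dr": [0.1,0,0],"jaw": 1},
  {"slide": [125,-18,-15],"dr": [0.15,0,0],"jaw": 1},
  {"slide": [160,-23,-15],"dr": [0.2,0,0],"jaw": 1},
  {"slide": [195,-28,-15],"dr": [0.25,0,0],"jaw": 1},
  {"slide": [230,-33,-15],"dr": [0.3,0,0],"jaw": 1},
  {"slide": [265,-38,-15],"dr": [0.35,0,0],"jaw": 1},
  {"slide": [300,-43,-10],"dr": [0.4,0,0.004],"jaw": 1},
  {"slide": [335,-48,-5],"dr": [0.4,0,0.004],"jaw": 1},
  {"slide": [370,-53,0],"dr": [0.4,0,0.004],"jaw": 1},
  {"slide": [390,-56,8],"dr": [0.4,0,0.004],"jaw": 1},
  {"slide": [396,-57,10.6],"dr": [0.4,0,0.004],"jaw": 1},
  {"slide": [396,-57,10.6],"dr": [0.4,0,0.004],"jaw": 1},
  {"slide": [396,-57,10.6],"dr": [0.4,0,0.004],"jaw": 1},
])

```text
t: 14.85
tool_pos: [0.4732, 0.1662, 0.3855]
orientation: [2.509, 1.89, -0.002]
force: [-1.1, -0.0, -1.8]
opening: 0.0195
gripper_force: 25.0
```

```bash
python3 look.py w5; python3 - <<'E'
from h import *
s=read_state();print(s["tool_pos"],s["force"],s["opening"])
p,d=read_camera("side");q=read_camera("wrist")[0]
np.savez("s5.npz",p=p,d=d)
E=lambda a,f:cv2.resize(cv2.cvtColor(a,cv2.COLOR_RGB2BGR),None,fx=f,fy=f,interpolation=cv2.INTER_CUBIC)
cv2.imwrite("pics/c5.png",np.hstack([E(p[150:300,180:300],3.2),E(q[:240,60:253],2)]))
E
```

```text
14.85 [0.4732131  0.16619672 0.38547973] [ 2.50873617e+00  1.89043892e+00 -1.75903013e-03]
[0.47328537 0.16597367 0.38584481] [-1.70750912e-05  3.97971708e-01 -9.01282035e-01] 0.01963270013344708
```

View pics/c5.png

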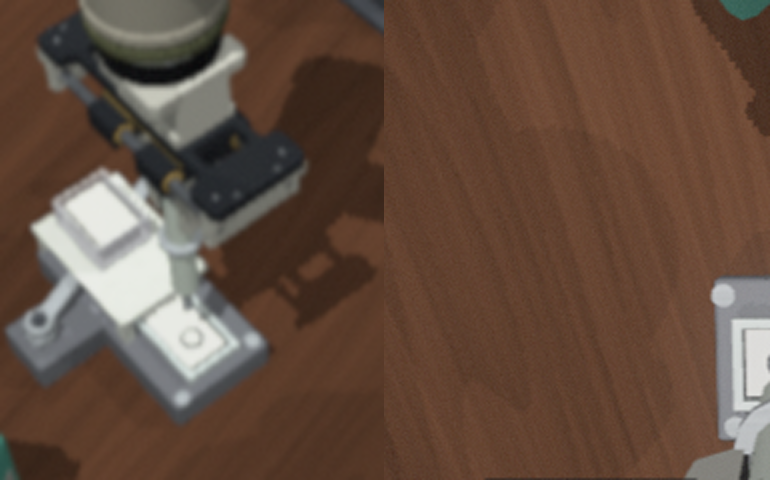

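The side view shows the probe upright above the plate, with the tip above and behind the ring because of the viewing angle. I'll measure the tip and ring in both views.

```bash
python3 - <<'E'
from h import *
from scipy.optimize import least_squares
b=np.load("w5.npz");C=(camera_params("wrist"),b["R"],b["t"]);Xw=cloud("wrist",b["d"],C)
s=np.load("s5.npz");Xs=cloud("side",s["d"])
for n,X in(("w",Xw),("s",Xs)):
    d=np.hypot(X[...,0]-.473,X[...,1]-.166);q=(d<.02)
    for a,c,r in((.066,.09,.004),(.09,.105,.004),(.115,.14,.01),(.14,.165,.01),(.182,.2,.01)):
        m=q&(X[...,2]>a)&(X[...,2]<c);P=X[m]
        if len(P)>8:
            f=least_squares(lambda o:np.hypot(P[:,0]-o[0],P[:,1]-o[1])-r,[.473,.166],loss="soft_l1",f_scale=.001).x
            print(n,a,len(P),np.round(f,4),"zmin",round(P[:,2].min(),4))
    z=X[q][:,2];print(np.histogram(z,np.arange(.03,.24,.01)))
p=s["p"];g=cv2.cvtColor(p,cv2.COLOR_RGB2GRAY)
for c in cv2.findContours(cv2.adaptiveThreshold(g,255,0,1,11,6),cv2.RETR_LIST,2)[0]:
    w=ray("side",c[:,0],.04)[:,:2];(x,y),r=cv2.minEnclosingCircle(w.astype(np.float32))
    if .005<r<.014 and np.hypot(x-.473,y-.167)<.015 and len(c)>6:print("ring side",x,y,r)
E
```

```text
w 0.115 165 [0.4729 0.1667] zmin 0.1153
w 0.14 45 [0.473  0.1667] zmin 0.1402
w 0.182 306 [0.4729 0.1668] zmin 0.182
(array([225, 657,   0,   0,   0,   2,   0,   0,  45,  65,  71,  45,   0,
         0, 750, 148, 181, 409, 503, 560]), array([0.03, 0.04, 0.05, 0.06, 0.07, 0.08, 0.09, 0.1 , 0.11, 0.12, 0.13,
       0.14, 0.15, 0.16, 0.17, 0.18, 0.19, 0.2 , 0.21, 0.22, 0.23]))
s 0.115 54 [0.4742 0.1668] zmin 0.1155
s 0.14 47 [0.4743 0.1671] zmin 0.1406
s 0.182 30 [0.4744 0.1664] zmin 0.1826
(array([ 51, 125,   0,   0,   0,   5,   6,   3,  12,  21,  23,  20,  21,
         7,  67,  24,  15,  22,  24,  18]), array([0.03, 0.04, 0.05, 0.06, 0.07, 0.08, 0.09, 0.1 , 0.11, 0.12, 0.13,
       0.14, 0.15, 0.16, 0.17, 0.18, 0.19, 0.2 , 0.21, 0.22, 0.23]))
ring side 0.473616361618042 0.16756601631641388 0.009307422675192356
```

```bash
python3 - <<'E'
from h import *
b=np.load("w5.npz");C=(camera_params("wrist"),b["R"],b["t"]);X=cloud("wrist",b["d"],C)
d=np.hypot(X[...,0]-.473,X[...,1]-.1667);m=(d<.0155)&(d>.0115)&(X[...,2]>.16)&(X[...,2]<.185);z=X[m][:,2];print(m.sum(),np.median(z),np.percentile(z,[5,25,75,95]))
m=(d<.017)&(X[...,2]>.036)&(X[...,2]<.044);print("plate z",np.median(X[m][:,2]),np.median(X[...,2][60:120,100:200]))
E
```

```text
449 0.17702269430426332 [0.17593484 0.17663807 0.1774582  0.17799668]
plate z 0.04055351909918053 0.0002785698923077441
```

servo_tool([
  {"slide": [0,0,8],"dr": [0,0,0],"jaw": 1},
  {"slide": [0,0,16],"dr": [0,0,0],"jaw": 1},
  {"slide": [0,0,24],"dr": [0,0,0],"jaw": 1},
  {"slide": [0,0,30],"dr": [0,0,0],"jaw": 1},
  {"slide": [0,0,34],"dr": [0,0,0],"jaw": 1},
  {"slide": [0,0,34],"dr": [0,0,0],"jaw": 1},
  {"slide": [0,0,34],"dr": [0,0,0],"jaw": 1},
  {"slide": [0,0,34],"dr": [0,0,0],"jaw": 1},
])

```text
t: 15.8
tool_pos: [0.4734, 0.1669, 0.3521]
orientation: [2.508, 1.891, 0.001]
force: [-0.7, 0.6, -1.5]
opening: 0.0197
gripper_force: 25.0
```

servo_tool([
  {"slide": [0,0,2],"dr": [0,0,0],"jaw": 1},
  {"slide": [0,0,4],"dr": [0,0,0],"jaw": 1},
  {"slide": [0,0,6],"dr": [0,0,0],"jaw": 1},
  {"slide": [0,0,8],"dr": [0,0,0],"jaw": 1},
  {"slide": [0,0,10],"dr": [0,0,0],"jaw": 1},
  {"slide": [0,0,12],"dr": [0,0,0],"jaw": 1},
  {"slide": [0,0,14],"dr": [0,0,0],"jaw": 1},
  {"slide": [0,0,14],"dr": [0,0,0],"jaw": 1},
  {"slide": [0,0,14],"dr": [0,0,0],"jaw": 1},
  {"slide": [0,0,14],"dr": [0,0,0],"jaw": 1},
  {"slide": [0,0,14],"dr": [0,0,0],"jaw": 1},
])

```text
t: 16.9
tool_pos: [0.4733, 0.1668, 0.3378]
orientation: [2.509, 1.891, -0.0]
force: [0.0, -0.4, 1.2]
opening: 0.0195
gripper_force: 25.0
```

```bash
python3 - <<'E'
from h import *
F=[];T=[]
for i in range(12):
    D=cam("wrist");p,d=read_camera("wrist");s=read_state();F.append(s["force"]);T.append(s["tool_pos"])
print("F",np.mean(F,0),np.std(F,0),"tcp",np.mean(T,0),s["t"])
X=cloud("wrist",d,D);dd=np.hypot(X[...,0]-.473,X[...,1]-.1667);m=(dd<.0155)&(dd>.0115)&(X[...,2]>.115)&(X[...,2]<.145);z=X[m][:,2];print("collar",m.sum(),np.median(z))
m=(dd<.02)&(X[...,2]>.036)&(X[...,2]<.044);print("plate z",np.median(X[m][:,2]))
p,d=read_camera("side");cv2.imwrite("pics/c6.png",cv2.resize(p[150:300,180:330,::-1],None,fx=4,fy=4,interpolation=cv2.INTER_CUBIC))
E
```

```text
F [-0.2851511   0.17965379  1.48640185] [0.59091401 0.43802062 0.40579943] tcp [0.473266   0.16683517 0.33769477] 17.5
collar 419 0.12919517319510276
plate z 0.0404078292025186
```

View pics/c6.png

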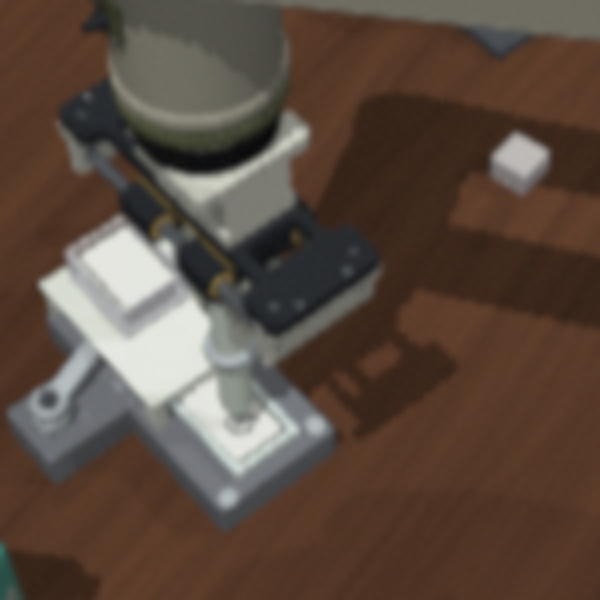

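The tip sits inside the ring. The collar height of 129 mm means it is about 7 mm in, and the force of 1.5 N plus the probe's 1 N weight gives about 2.5 N. I'm handing the job in.

```bash
python3 -c "
from plant import *
print(close_job())"
```

```text
the job is handed in; nothing more can be done
None
```

The job is handed in at about 17.5 s: the plate is fed and the lever eased back to rest, and the probe is held upright in the ring, measured about 7 mm in at about 2.5 N; the verdict was not shown.

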